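# Unclip the domed spice cartridge from the packed rack

### The job

Fold the rack's carrying handle all the way down on the side where the cup does not stand. Then pinch the two spring buttons of the spice cartridge with the domed lid together, draw it straight up out of the rack and set it down gently, upright, in the middle of the cork trivet. Leave the other three cartridges clipped in the rack and do not disturb the cup or the bottle.

Things in the scene. Friction and masses are not known exactly. Their poses are not given: they have to be found in the camera images.
- rack: white rack, fixed, 172 mm (its x) by 68 mm (y), walls 60 mm high. Origin: centre of its underside on the worktop, z up. Four cartridges stand on its 6 mm floor in a row along x, at x = -0.0612, -0.0204, 0.0204, 0.0612 m in any order, 0.8 mm apart, 1 mm from the long walls; lips inside the long walls (y sides) hold their catches down
- handle (a joint): hinge of the carrying handle, rad: 0 = upright over the row, positive = leaning to the rack's -y side, negative = to its +y side, stops at +1.72 and -1.72 (fully down). Stays where it is left; about 1 N at the bar moves it. The axis runs along the rack's x, 35 mm above the worktop, at the rack's y = 0
- handle_bar (a point): middle of the handle's black grip bar, a round bar 12 mm thick and 110 mm long along the rack's x, 125 mm from the hinge axis (160 mm above the worktop when upright, about 16 mm when fully down)
- dome: the cartridge to take out: white upright box 40 mm (its x, along the row) by 48 mm (y), 100 mm tall to its flat steel cap, on the cap a round steel dome 34 mm wide, 22 mm high. Origin: centre of its underside, z up; at the start its axes are parallel to the rack's and its cap is 106 mm above the worktop. About 0.13 to 0.25 kg
- dome_a (a joint): travel of its spring button on the +y face, m: 0 = out (catch holds), 0.006 = fully in; the catch is free from about 0.0045 on. 2.7 N to start, 8.1 N fully in. Each button frees only its own side: both must be in together while the cartridge is drawn straight up, carried by the two buttons
- dome_b (a joint): the same for the button on the -y face
- dome_face_a (a point): middle of the outer face of button a: 22 mm wide (x), 20 mm high (z), 84 mm above the cartridge's underside, 32 mm from its middle in +y (so 64 mm over both faces, 52 mm pressed). Its catch tongue, 40 mm lower, reaches 5 mm out of the body at rest
- dome_face_b (a point): the same for button b, on the -y side
- flat: a snap-in cartridge: white upright box 40 mm (its x) by 48 mm (its y), 100 mm tall, flat steel cap, grey spring buttons on its two y faces, like the one to be taken out; on its cap a low square steel slab, 30 by 38 mm, 5 mm high, top at 0.105 m over its underside. Origin: centre of its underside, z up
- post: a snap-in cartridge: white upright box 40 mm (its x) by 48 mm (its y), 100 mm tall, flat steel cap, grey spring buttons on its two y faces, like the one to be taken out; on its cap a thin upright steel post, 18 mm thick and 25 mm high, top at 0.125 m over its underside. Origin: centre of its underside, z up
- ridge: a snap-in cartridge: white upright box 40 mm (its x) by 48 mm (its y), 100 mm tall, flat steel cap, grey spring buttons on its two y faces, like the one to be taken out; on its cap a narrow steel ridge, 8 mm wide, 38 mm long in y, 20 mm high, top at 0.120 m over its underside. Origin: centre of its underside, z up
- trivet_top (a point): middle of the top of the round cork trivet, 110 mm across, 8 mm thick, fixed on the worktop
- cup: small red cup, about 59 mm across, 80 mm with its handle, 58 mm high, loose; stands about 0.1 m from the rack's middle on one of its two long sides, where the handle would come down on it. Origin: on the worktop, under the middle of cup and handle together
- keys: flat bunch of keys, about 104 by 111 mm, 8 mm high, on the rack's other long side; fixed to the worktop, the folded handle passes above it. Origin: its middle, on the worktop
- bottle: bottle, 76 mm thick, 208 mm tall, loose, 0.1 to 0.13 m from the middle of the trivet, mostly behind it. Origin: centre of its underside
- trivet: the same round cork trivet; origin at the centre of its underside, on the worktop
Things that resemble listed ones, but are neither listed nor needed, are in the scene too. Leave any blue look-alike of the dome alone.

How it is judged:
By the outcome, as a careful person would: the job done as asked, in the order asked, and still so for the second after the job is handed in, with the robot touching nothing.
It also fails if it takes over 56 s, if anything falls off the work surface, if the arm or the gripper's body presses on something with over 40 N, if the wrist force passes 120 N, or if a joint passes its speed limit or range.

### The arm

A 6-joint arm with a two-finger parallel gripper is mounted at the origin on a cart in front of the work surface, level with it; the furniture and walls round the work are solid. World frame = base frame: x ahead of the robot, y to its left, z up, the work surface at z = 0. Lengths are in m, angles in degrees, forces in N, time in s.
With the tool pointing down it reaches from about 0.375 to 0.9 m from the base axis. Payload 3.1 kg.
Tool frame: the origin (TCP) lies at the very end of the fingers, on their centre line; the grasp point (between the pads) lies 19 mm behind it; z points along the fingers, y is the line along which they close (so a half turn about z gives the same grasp; the last joint's range is limited). The gripper opens to 87 mm and grips with 3 to 60 N. Pads are 19 mm wide; open, the fingers measure 117 mm over their backs; the gripper's body (75 mm by 190 mm) begins 51 mm behind the grasp point.
Start: joints at [62.08, 30.224, 82.088, -0, 67.689, -10.227], TCP at [0.19, 0.595, 0.223] pointing down, gripper open.
Joint ranges: [-176.69, 176.69], [-43.24, 126.21], [12.49, 139.97], [-82, 262], [0, 151.66], [-163.58, 163.58]. Speed limits (degrees/s): [159.86, 159.86, 180, 180, 180, 180].

### API

Orientations are given as a 3x3 rotation matrix whose columns are the frame's x, y, z axes.
In Python, from cell import r gives the robot as it stands.
- The arm moves only by the tool servo_tool, never from a script. Its argument "commands" is a list of rows, each a list of 3 entries, a list of its own where there are three numbers: the shift along the tool's x, y, z each as a share of 1000 mm, from -1 to 1, then the turn, a rotation vector about the tool's x, y, z each as a share of 30 degrees, from -1 to 1, then the closure, from -1 (fully open) to 1 (shut). In form: [[[dx, dy, dz], [ax, ay, az], claw], ...]. A call has 1 to 8 rows; each row is the pose to reach, as a shift and turn from the pose commanded when the call began, along the tool's axes at that moment; what a row does not reach only later rows make up. A row lasts 1/8 s, in which the tool goes at most 62.5 mm and 10.7 degrees, less where a joint would pass 70% of its speed; a pose out of reach is approached as far as the arm can. A call with a number of a shift or a turn outside -1 to 1 is refused whole. A call with a gripper value outside its range is refused whole. The fingers move at their own pace and stop on an object; "force" is the grip in N (left out, the last holds). Time passes only in rows, so rows that repeat a pose let the fingers close. It gives the time, the measured TCP pose, the force, the opening and the grip force at its end, in the units of the state.
- r.get_state(): the state, without advancing time (a new reading comes with each control period).
- r.grab_frame(name): name is "scene" or "top" or "wrist"; returns a dict with "image" (480x640x3 uint8, red, green, blue), "camera_matrix" (3x3 intrinsics, pixels), "distortion" ([k1, k2, p1, p2, k3] as OpenCV has them; the pictures are not rectified), "extrinsics" (4x4, takes a point from world to camera coordinates); the wrist camera has in their place "tool_from_camera" (4x4, takes a point from camera to tool coordinates, whose origin is the TCP and whose axes are the flange's). Camera axes: x right, y up, looking along -z (the intrinsics and any distortion apply to the point x, -y, -z); pixel columns grow to the right and rows downward; lengths in m; the calibration is good to about 2 mm. A picture is of the moment at which its call begins: read the wrist's pose just before it. There is no depth.
- r.finish_job(): hands the job in; it is judged then, once.
The state is a dict: "time": time; "joints": joint angles; "dq": joint speeds; "tau": joint torques, N m; "eef_pos": TCP position; "eef_rot": TCP orientation; "force": force on the tool from outside, world axes, zero at the start; "wrist_torque": the same for the moment, N m; "width": opening from 0.0 (shut) to 1.0 (fully open); "grasp_force": force on a finger pad.
Only numpy, scipy, OpenCV 4.12 (cv2) and the standard library are available. Lean on these libraries where they do the work, as an engineer would, in place of code of your own. Each camera call takes 0.05 s, during which the arm holds its last target. There are 200 camera calls.

## Working session

There is one attempt and no reset: what is moved stays moved. The work goes in short steps, Python scripts to look and compute and a tool call to move; the robot and the scene stay as the last step left them, time stands still between calls to the robot, and variables do not carry over. Pictures are saved under pics/ and viewed, at most 10 in all, crops included, and the job is handed in when it is done.

Besides the shell and the picture viewer there is one more tool, called after "Emit:" in YAML: its name, and indented under it one key for each argument. servo_tool: Moves the arm, as the interface text tells. Shift numbers are shares of 1000 mm and turn numbers shares of 30 degrees, none past 1 either way. Its arguments: {"type":"object","properties":{"commands":{"type":"array","items":{"type":"array"}},"force":{"type":"number"}},"required":["commands"]}

```bash
mkdir -p pics; ls; cat > h.py <<'E'
import numpy as np, cv2, pickle
from cell import r
def grab(n):
    s=r.get_state(); f=r.grab_frame(n); f['s']=s
    if n=='wrist':
        T=np.eye(4);T[:3,:3]=s['eef_rot'];T[:3,3]=s['eef_pos']
        f['extrinsics']=np.linalg.inv(T@np.array(f['tool_from_camera']))
    return f
def save(f,p): cv2.imwrite(p,np.ascontiguousarray(f['image'][:,:,::-1]))
def ray(f,uv):
    K=np.array(f['camera_matrix']);d=np.array(f['distortion'],float)
    p=cv2.undistortPoints(np.array(uv,float).reshape(-1,1,2),K,d)[:,0]
    E=np.array(f['extrinsics']);R=E[:3,:3];t=E[:3,3]
    D=np.c_[p[:,0],-p[:,1],-np.ones(len(p))]@R
    return -R.T@t,D
def plane(f,uv,z):
    o,D=ray(f,uv); return o+D*((z-o[2])/D[:,2])[:,None]
def proj(f,P):
    E=np.array(f['extrinsics']);c=np.atleast_2d(P)@E[:3,:3].T+E[:3,3]
    c=c*[1,-1,-1]
    return cv2.projectPoints(c,np.zeros(3),np.zeros(3),np.array(f['camera_matrix']),np.array(f['distortion'],float))[0][:,0]
def tri(fs,uvs):
    A=np.zeros((3,3));b=np.zeros(3)
    for f,uv in zip(fs,uvs):
        o,D=ray(f,[uv]);d=D[0]/np.linalg.norm(D[0]);M=np.eye(3)-np.outer(d,d);A+=M;b+=M@o
    return np.linalg.solve(A,b)
E
python3 - <<'E'
from h import *
fs={n:grab(n) for n in('scene','top')}
pickle.dump(fs,open('f0.pkl','wb'))
for n in fs: save(fs[n],f'pics/{n}0.png')
for n in fs: 
  E=np.array(fs[n]['extrinsics']);print(n,-E[:3,:3].T@E[:3,3])
print(fs['top']['s'])
E
```

```text
pics
scene [ 0.20744381 -0.14119279  0.85619536]
top [0.27188959 0.02611727 1.06939451]
{'time': 0.05, 'joints': array([ 6.20783190e+01,  3.02768492e+01,  8.21543073e+01, -1.61580177e-03,
        6.76888829e+01, -1.02264020e+01]), 'dq': array([ 0.00368594, -0.05420769, -0.17093922, -0.02701249,  0.01541645,
        0.07539709]), 'tau': array([ 3.04090815e-05, -4.41370833e+01, -1.77340275e+01,  6.34744763e-02,
        5.32821869e-02, -2.35063953e-05]), 'eef_pos': array([0.1896036 , 0.59480009, 0.22160587]), 'eef_rot': array([[-9.52689626e-01,  3.03943348e-01, -9.57998078e-04],
       [ 3.03944661e-01,  9.52687866e-01, -1.86340510e-03],
       [ 3.46303559e-04, -2.06642511e-03, -9.99997805e-01]]), 'force': array([ 1.30220432, -0.12855159,  0.2287764 ]), 'wrist_torque': array([ 0.02361117,  0.02206916, -0.026022  ]), 'grasp_force': 0.0, 'width': 0.999931743148607}
```

View pics/scene0.png

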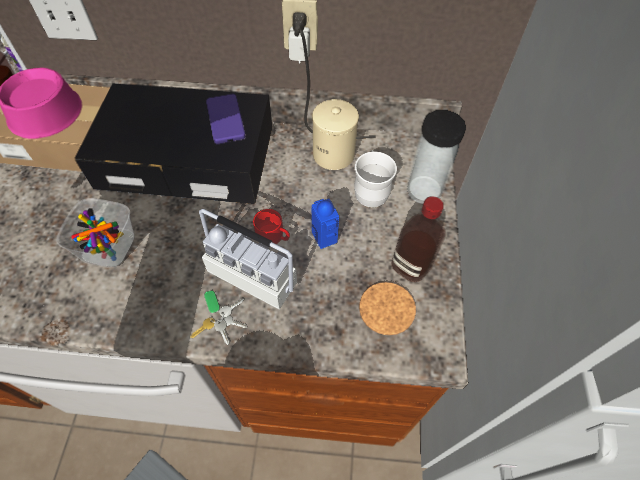

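View pics/top0.png

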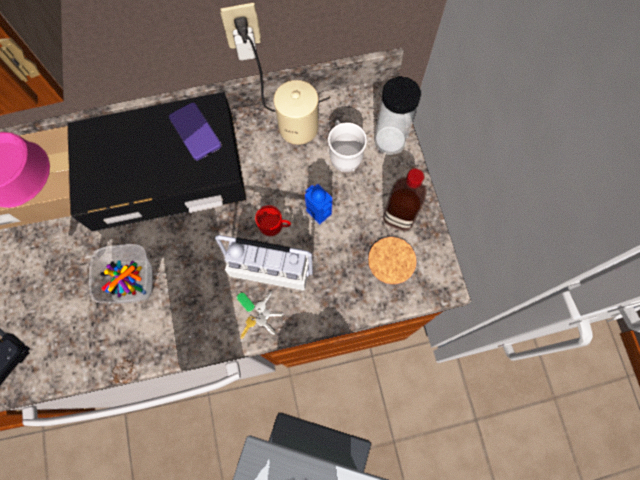

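Scene shows the rack at (250,260), the domed cartridge at its left end (218,235), the red cup behind it (268,224), keys in front (220,318), the trivet at (388,308) and the bottle at (420,245). The blue object at (325,222) is the look-alike. The top view agrees: dome (236,250), cup (268,220), keys (260,315), trivet (392,260).

```bash
python3 - <<'E'
from h import *
fs=pickle.load(open('f0.pkl','rb'))
a=fs['top']['image'][215:305,195:335];b=fs['scene']['image'][195:315,185:310]
a=cv2.resize(a,None,fx=5,fy=5,interpolation=cv2.INTER_CUBIC)[:,:,::-1]
cv2.imwrite('pics/c_top.png',a)
b=cv2.resize(b,None,fx=5,fy=5,interpolation=cv2.INTER_CUBIC)[:,:,::-1]
cv2.imwrite('pics/c_scene.png',b)
f=fs['top'];g=fs['scene']
for n,uv,uw,z in [('trivet',(392,260),(388,308),.008),('keys',(260,315),(220,318),0),('cup',(270,220),(268,224),.05)]:
  print(n,plane(f,[uv],z),plane(g,[uw],z))
# trivet by colour
for n in fs:
  h=cv2.cvtColor(fs[n]['image'],cv2.COLOR_RGB2HSV)
  m=cv2.inRange(h,(8,110,120),(20,255,255)); m[:, :340]=0; m[340:]=0;m[:225]=0
  c=max(cv2.findContours(m,0,2)[0],key=cv2.contourArea)
  P=plane(fs[n],c[:,0].astype(float),.008)[:,:2]
  (x,y),R=cv2.minEnclosingCircle(P.astype(np.float32)); print(n,'trivet',x,y,R,P.min(0),P.max(0))
E
```

```text
trivet [[ 0.59952271 -0.03292243  0.008     ]] [[ 0.59710095 -0.03444414  0.008     ]]
keys [[0.39512415 0.21392153 0.        ]] [[0.39425701 0.21935017 0.        ]]
cup [[0.59700934 0.25421036 0.05      ]] [[0.59524428 0.25611614 0.05      ]]
scene trivet 0.5967684388160706 -0.031738124787807465 0.05564500391483307 [ 0.54191699 -0.08628698] [0.65220842 0.02236011]
top trivet 0.6003431677818298 -0.03193271532654762 0.05590454861521721 [ 0.54479393 -0.08709776] [0.65593091 0.02282568]
```

View pics/c_top.png

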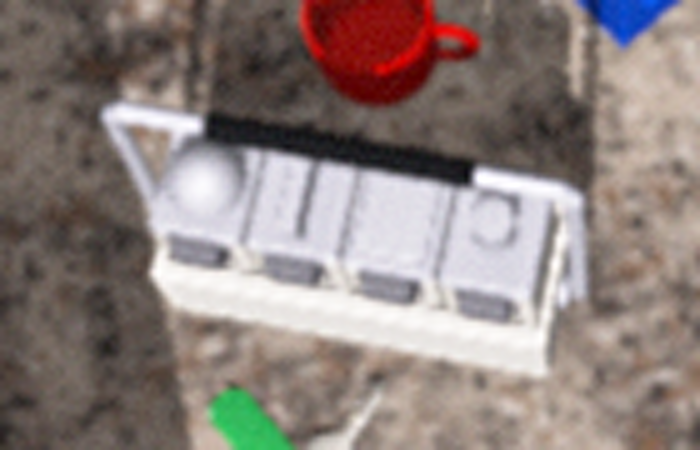

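View pics/c_scene.png

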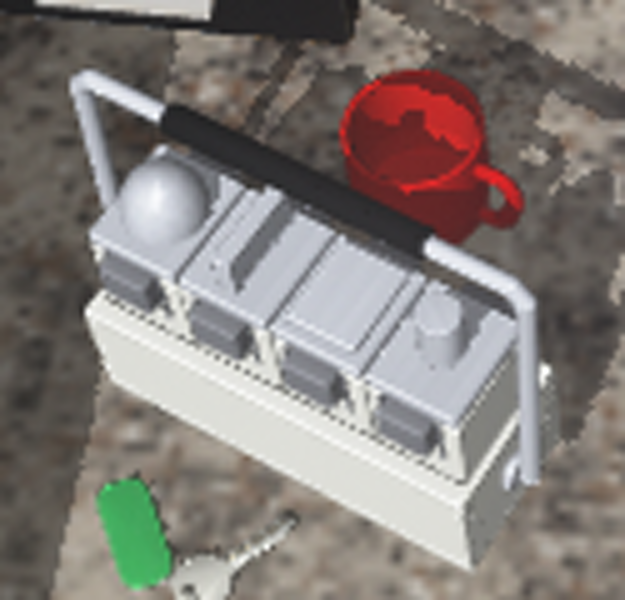

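```bash
python3 - <<'E'
from h import *
fs=pickle.load(open('f0.pkl','rb'));T,S=fs['top'],fs['scene']
t=lambda x,y:(195+(x+.5)/5-.5,215+(y+.5)/5-.5)
s=lambda x,y:(185+(x+.5)/5-.5,195+(y+.5)/5-.5)
for n,a,b in [('barL',(207,127),(163,122)),('barR',(472,172),(430,238)),('dome',(205,180),(163,203)),('capFR',(518,318),(462,415)),
 ('hL',(113,108),(80,80)),('hR',(572,190),(525,300)),('post',(495,205),(440,300)),('wallFR',(545,345),(470,487)),('wallFL',(155,262),(88,302))]:
  print(n,tri([T,S],[t(*a),s(*b)]).round(4))
print('capplane scene FL,FR,BR',plane(S,[s(92,233),s(462,415),s(518,322)],.106).round(4))
print('wall .06 scene FL,FR',plane(S,[s(88,302),s(470,487)],.06).round(4))
print('wall .06 top',plane(T,[t(155,265),t(548,345)],.06).round(4), 'bottomR',plane(T,[t(545,375)],0),plane(S,[s(472,568)],0))
for n,F in fs.items():
  h=cv2.cvtColor(F['image'],cv2.COLOR_RGB2HSV)
  m=cv2.inRange(h,(105,120,60),(125,255,255)); m[:170]=0;m[260:]=0;m[:,:295]=0;m[:,350:]=0
  c=max(cv2.findContours(m,0,2)[0],key=cv2.contourArea);print(n,'blue bbox',cv2.boundingRect(c),'floor',plane(F,[c[c[:,0,1].argmax(),0]],0))
  m=cv2.inRange(h,(0,160,60),(6,255,255))|cv2.inRange(h,(174,160,60),(180,255,255));m[:200]=0;m[:,:240]=0;m[:,300:]=0
  P=plane(F,np.argwhere(m)[:,::-1].astype(float),.03);print('cup',P.min(0),P.max(0))
E
```

```text
barL [0.5005 0.2812 0.1597]
barR [0.5152 0.1742 0.1608]
dome [0.4925 0.2873 0.11  ]
capFR [0.4782 0.1413 0.1194]
hL [0.4985 0.3211 0.155 ]
hR [0.5215 0.1369 0.1482]
post [0.5099 0.166  0.1357]
wallFR [0.4755 0.1342 0.0791]
wallFL [0.4624 0.3099 0.0578]
capplane scene FL,FR,BR [[0.4678 0.3026 0.106 ]
 [0.4879 0.1439 0.106 ]
 [0.5297 0.1508 0.106 ]]
wall .06 scene FL,FR [[0.4595 0.3095 0.06  ]
 [0.4831 0.1404 0.06  ]]
wall .06 top [[0.4628 0.3079 0.06  ]
 [0.4788 0.1356 0.06  ]] bottomR [[0.47764465 0.13922931 0.        ]] [[0.47674412 0.13951039 0.        ]]
scene blue bbox (312, 199, 27, 50) floor [[ 6.35290985e-01  1.53935809e-01 -1.11022302e-16]]
cup [0.58079649 0.21386468 0.03      ] [0.64009373 0.30273262 0.03      ]
top blue bbox (305, 184, 27, 40) floor [[0.63933074 0.15306325 0.        ]]
cup [0.56723954 0.21192715 0.03      ] [0.6389677  0.29507898 0.03      ]
```

Row, left to right: dome (236,250), ridge, flat, post (top view). The leftmost has the round steel dome and is white, so it is the target; the blue one at (318,203) is the look-alike. The crops confirm this. The handle is upright and the cup is on the far side, so I fold toward the robot (keys side). The points hold up: bar z 0.160, bar length 0.108, trivet radius 0.0557.

First I align with the row and go behind the bar with the fingers shut.

Emit:
servo_tool:
  commands:
    - [[-0.456,-0.253,-0.04],[0,0,-0.84],1]
    - [[-0.456,-0.253,-0.04],[0,0,-0.84],1]
    - [[-0.456,-0.253,-0.04],[0,0,-0.84],1]
    - [[-0.456,-0.253,-0.04],[0,0,-0.84],1]
    - [[-0.456,-0.253,-0.04],[0,0,-0.84],1]
    - [[-0.456,-0.253,-0.04],[0,0,-0.84],1]
    - [[-0.456,-0.253,-0.04],[0,0,-0.84],1]
    - [[-0.456,-0.253,-0.04],[0,0,-0.84],1]
  force: 20

```text
time: 1.1
eef_pos: [0.5281, 0.2356, 0.2601]
eef_rot: [[-0.991, -0.13, -0.001], [-0.13, 0.991, 0.0], [0.001, 0.0, -1.0]]
force: [0.3, 0.6, -0.4]
width: 0.172
grasp_force: 0.0
```

Emit:
servo_tool:
  commands:
    - [[0,0,0],[0,0,0],1]
    - [[0,0,0],[0,0,0],1]

```text
time: 1.35
eef_pos: [0.5265, 0.2371, 0.2596]
eef_rot: [[-0.992, -0.13, -0.002], [-0.13, 0.992, 0.0], [0.002, 0.0, -1.0]]
force: [-0.8, -0.5, -0.4]
width: 0.024
grasp_force: 0.0
```

```bash
python3 - <<'E'
from h import *
f=grab('wrist');save(f,'pics/w1.png');pickle.dump(f,open('w1.pkl','wb'));print(f['s']['eef_pos'],f['s']['width'],np.array(f['tool_from_camera']).round(3))
o=np.linalg.inv(f['extrinsics']);print(o.round(3))
E
```

```text
[0.52648124 0.23712734 0.25962339] 0.02355048414736731 [[ 0.001  0.953  0.303  0.083]
 [ 1.    -0.001 -0.002  0.001]
 [-0.001  0.303 -0.953 -0.162]
 [ 0.     0.     0.     1.   ]]
[[-0.131 -0.946 -0.298  0.445]
 [ 0.991 -0.124 -0.041  0.227]
 [ 0.002 -0.301  0.954  0.421]
 [ 0.     0.     0.     1.   ]]
```

Emit:
servo_tool:
  commands:
    - [[-0.02,-0.024,0],[0,0,0],1]
    - [[-0.02,-0.024,0.05],[0,0,0],1]
    - [[-0.02,-0.024,0.1],[0,0,0],1]
    - [[-0.02,-0.024,0.135],[0,0,0],1]
    - [[-0.02,-0.024,0.135],[0,0,0],1]

```text
time: 2.02
eef_pos: [0.5465, 0.2172, 0.1226]
eef_rot: [[-0.991, -0.133, -0.008], [-0.133, 0.991, -0.001], [0.008, -0.0, -1.0]]
force: [0.0, 0.1, 0.5]
width: 0.005
grasp_force: 0.0
```

Emit:
servo_tool:
  commands:
    - [[0.02,0,0],[0,0,0],1]
    - [[0.04,0,0],[0,0,0],1]
    - [[0.06,0,0],[0,0,0],1]
    - [[0.08,0,0],[0,0,0],1]
    - [[0.095,0,0],[0,0,0],1]
    - [[0.11,0,0.01],[0,0,0],1]
    - [[0.12,0,0.03],[0,0,0],1]
    - [[0.13,0,0.045],[0,0,0],1]

```text
time: 3.02
eef_pos: [0.4219, 0.1998, 0.081]
eef_rot: [[-0.991, -0.132, 0.003], [-0.132, 0.991, 0.001], [-0.003, 0.0, -1.0]]
force: [0.9, -0.4, -0.5]
width: 0.005
grasp_force: 0.3
```

Emit:
servo_tool:
  commands:
    - [[0.008,0,0.015],[0,0,0],1]
    - [[0.015,0,0.03],[0,0,0],1]
    - [[0.015,0,0.03],[0,0,0],1]
    - [[0.005,0,0.03],[0,0,0],1]
    - [[0,0,-0.03],[0,0,0],1]
    - [[0,0,-0.06],[0,0,0],1]
    - [[0.03,0,-0.06],[0,0,0],1]
    - [[0.03,0,-0.06],[0,0,0],1]

```text
time: 4.03
eef_pos: [0.3901, 0.1952, 0.1414]
eef_rot: [[-0.991, -0.131, -0.001], [-0.131, 0.991, -0.0], [0.001, -0.0, -1.0]]
force: [0.9, 0.6, -0.3]
width: 0.005
grasp_force: 0.0
```

```bash
python3 - <<'E'
from h import *
f=grab('top');save(f,'pics/t2.png');g=grab('scene');pickle.dump((f,g),open('f2.pkl','wb'))
a=f['image'][195:345,180:360];cv2.imwrite('pics/t2c.png',cv2.resize(a,None,fx=4,fy=4,interpolation=2)[:,:,::-1])
E
```

```text
(no output)
```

View pics/t2c.png

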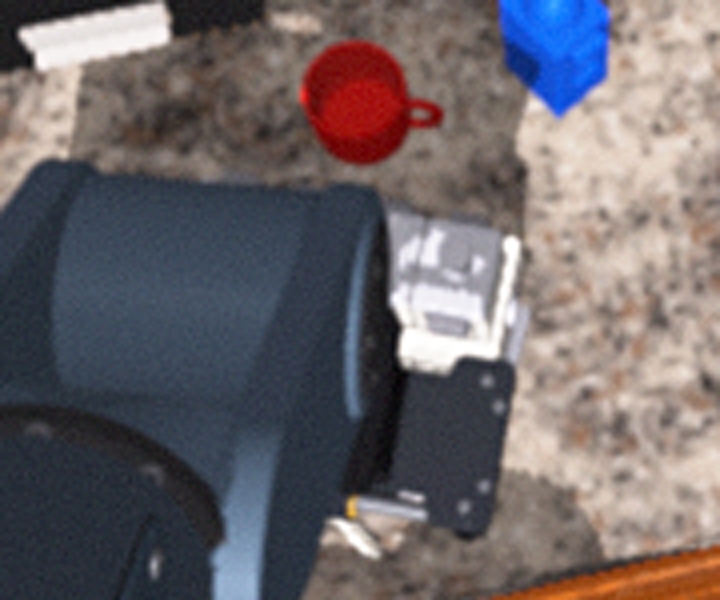

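The handle has folded toward the robot with the cup untouched, and the gripper sits above the bar. Now I press it down.

Emit:
servo_tool:
  commands:
    - [[0,0,0.03],[0,0,0],1]
    - [[0,0,0.055],[0,0,0],1]
    - [[0,0,0.075],[0,0,0],1]
    - [[0,0,0.095],[0,0,0],1]
    - [[0,0,0.11],[0,0,0],1]
    - [[0,0,0.118],[0,0,0],1]
    - [[0,0,0.122],[0,0,0],1]
    - [[0,0,0.122],[0,0,0],1]

```text
time: 5.12
eef_pos: [0.3955, 0.1958, 0.0187]
eef_rot: [[-0.991, -0.13, 0.007], [-0.13, 0.991, 0.001], [-0.007, 0.0, -1.0]]
force: [3.8, -0.2, -0.2]
width: 0.003
grasp_force: 2.1
```

Emit:
servo_tool:
  commands:
    - [[-0.004,0,-0.01],[0,0,0],1]
    - [[-0.004,0,-0.06],[0,0,0],1]
    - [[-0.004,0,-0.12],[0,0,0],1]
    - [[-0.004,0,-0.16],[0,0,0],1]
    - [[-0.06,-0.02,-0.21],[0,0,0],1]
    - [[-0.1,-0.02,-0.23],[0,0,0],1]
    - [[-0.1,-0.02,-0.23],[0,0,0],1]

```text
time: 6.0
eef_pos: [0.4979, 0.1885, 0.2519]
eef_rot: [[-0.992, -0.13, 0.009], [-0.13, 0.992, 0.001], [-0.009, 0.0, -1.0]]
force: [-1.6, 0.2, 0.0]
width: 0.004
grasp_force: 0.0
```

```bash
python3 - <<'E'
from h import *
f=grab('wrist');save(f,'pics/w3.png');pickle.dump(f,open('w3.pkl','wb'));print(f['s']['eef_pos'],f['s']['time'])
c,ex,ey=np.array([.5055,.228]),np.array([.13,-.9915]),np.array([.9915,.13])
Q=[np.r_[c+x*ex+y*ey,z] for x,y,z in [(-.055,-.1236,.0165),(.055,-.1236,.0165),(-.0612,0,.128)]]
print(proj(f,np.array(Q)))
E
```

```text
[0.49786491 0.18849589 0.25189384] 6.0
[[408.54595724  95.14285798]
 [302.44843908  94.38446005]
 [436.8788034  242.60643971]]
```

View pics/w3.png

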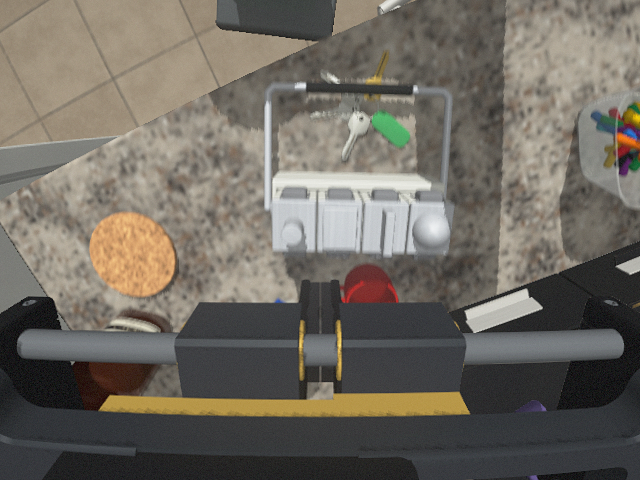

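The wrist view shows the handle down in front of the rack, bar from (305,87) to (414,90), with cup (370,285) and keys clear. My finger had slid just behind the bar, so I press once more, 10 mm further out, to confirm the stop.

Emit:
servo_tool:
  commands:
    - [[0.06,0.022,0.02],[0,0,0],1]
    - [[0.117,0.022,0.06],[0,0,0],1]
    - [[0.117,0.022,0.12],[0,0,0],1]
    - [[0.117,0.022,0.17],[0,0,0],1]
    - [[0.117,0.022,0.205],[0,0,0],1]
    - [[0.117,0.022,0.215],[0,0,0],1]
    - [[0.117,0.022,0.222],[0,0,0],1]
    - [[0.117,0.022,0.222],[0,0,0],1]

```text
time: 7.05
eef_pos: [0.3744, 0.1951, 0.0269]
eef_rot: [[-0.991, -0.131, 0.0], [-0.131, 0.991, 0.0], [-0.0, 0.0, -1.0]]
force: [0.3, 0.1, 0.8]
width: 0.005
grasp_force: 0.0
```

Emit:
servo_tool:
  commands:
    - [[0,0,0.003],[0,0,0],1]
    - [[0,0,0.006],[0,0,0],1]
    - [[0,0,0.009],[0,0,0],1]
    - [[0,0,0.009],[0,0,0],1]

```text
time: 7.55
eef_pos: [0.3752, 0.1952, 0.0212]
eef_rot: [[-0.991, -0.131, 0.005], [-0.131, 0.991, 0.001], [-0.006, 0.0, -1.0]]
force: [-3.8, -1.6, 44.1]
width: 0.008
grasp_force: 22.0
```

Contact at z 0.021, matching the bar top of a fully-down handle (0.0225), so the fold is complete. I lift off and measure the dome.

Emit:
servo_tool:
  commands:
    - [[0,0,-0.02],[0,0,0],1]
    - [[0,0,-0.08],[0,0,0],-1]
    - [[-0.03,0.04,-0.14],[0,0,0],-1]
    - [[-0.08,0.09,-0.19],[0,0,0],-1]
    - [[-0.1,0.11,-0.24],[0,0,0],-1]
    - [[-0.1,0.11,-0.25],[0,0,0],-1]
    - [[-0.1,0.11,-0.25],[0,0,0],-1]
    - [[-0.1,0.11,-0.25],[0,0,0],-1]

```text
time: 8.55
eef_pos: [0.4578, 0.3164, 0.2664]
eef_rot: [[-0.991, -0.131, -0.002], [-0.131, 0.991, -0.001], [0.002, -0.001, -1.0]]
force: [-0.2, -0.7, 0.0]
width: 0.717
grasp_force: 0.0
```

```bash
python3 - <<'E'
from h import *
f=grab('wrist');save(f,'pics/w4.png');pickle.dump(f,open('w4.pkl','wb'));s=f['s'];print(s['eef_pos'],s['time'],s['joints'].round(1))
a=f['image'][60:330,180:540];cv2.imwrite('pics/w4c.png',cv2.resize(a,None,fx=2.2,fy=2.2,interpolation=2)[:,:,::-1])
F=pickle.load(open('f0.pkl','rb'))
print('box',tri([F['top'],F['scene']],[(242,188),(257,157)]),tri([F['top'],F['scene']],[(243,205),(252,200)]))
E
```

```text
[0.45776398 0.31637843 0.26643358] 8.55 [ 23.1  22.1  88.9  -0.   69.1 -74.4]
box [0.59607613 0.27805301 0.23034317] [0.61555627 0.32028521 0.05658918]
```

View pics/w4c.png

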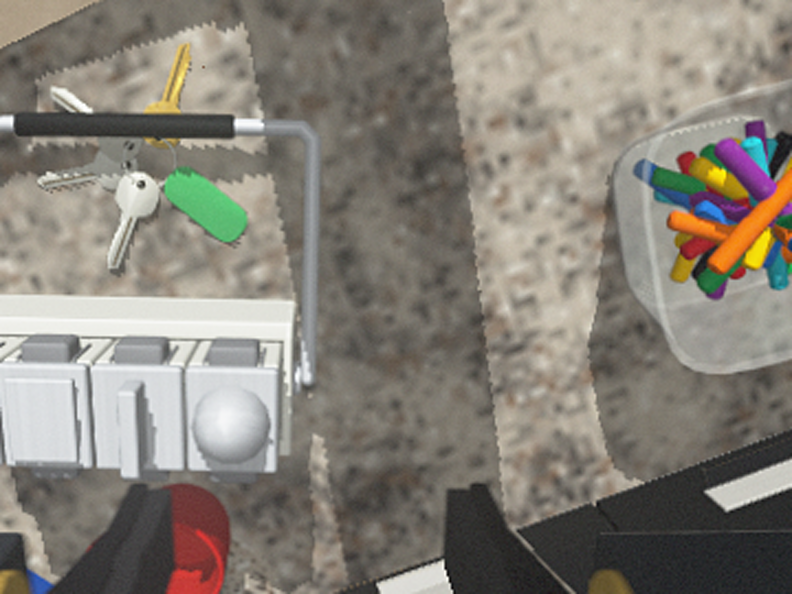

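The crop shows the dome cartridge cap with corners (187,372), (279,370), (276,470), (184,470) and the handle bar down over the keys. I cast these onto z = 0.106 and check the box height, since the wide gripper body comes near it.

```bash
python3 - <<'E'
from h import *
f=pickle.load(open('w4.pkl','rb'));F=pickle.load(open('f0.pkl','rb'))
k=lambda L:[(180+(x+.5)/2.2-.5,60+(y+.5)/2.2-.5) for x,y in L]
c=plane(f,k([(187,371),(279,370),(276,470),(184,470)]),.106)[:,:2];print(c.round(4),c.mean(0).round(4),np.linalg.norm(np.diff(np.r_[c,c[:1]],axis=0),axis=1).round(4))
d=c[0]-c[1]+c[3]-c[2];print('ex',d/np.linalg.norm(d))
print('dome ~.117',plane(f,k([(231,426)]),.115).round(4))
b=plane(f,k([(16,124),(234,126)]),.0165)[:,:2];print('bar',b,np.linalg.norm(b[0]-b[1]));
print('wallFR top',plane(f,k([(293,302)]),.06))
print('bar line offset from dome centre along ey', (b.mean(0)-c.mean(0))@np.array([.9915,.13]))
T,S=F['top'],F['scene']
print('box base',plane(S,[(250,200)],0),plane(T,[(245,206)],0))
for z in(.05,.1,.15,.2):print(z,plane(S,[(257,157),(271,95)],z).round(3)[:,:2],plane(T,[(241,183),(227,95)],z).round(3)[:,:2])
# bottle
for n,F0 in F.items():
  h=cv2.cvtColor(F0['image'],cv2.COLOR_RGB2HSV);m=cv2.inRange(h,(0,130,20),(8,255,90));m[:,:380]=0;m[:,450:]=0;m[:170]=0;m[285:]=0
  p=np.argwhere(m);v=p[:,0].max();print(n,'bottle low',p[p[:,0]>v-4].mean(0),plane(F0,[p[p[:,0]>v-4].mean(0)[::-1]],0))
E
```

```text
[[0.4737 0.2678]
 [0.4681 0.3063]
 [0.5136 0.3105]
 [0.519  0.2704]] [0.4936 0.2887] [0.0389 0.0456 0.0405 0.0454]
ex [ 0.13789096 -0.99044742]
dome ~.117 [[0.4924 0.2893 0.115 ]]
bar [[0.38409073 0.16025689]
 [0.3719108  0.26884244]] 0.10926652011150974
wallFR top [[0.44749348 0.30877421 0.06      ]]
bar line offset from dome centre along ey -0.12423652053870127
box base [[0.64657411 0.35412437 0.        ]] [[0.62917214 0.33388709 0.        ]]
0.05 [[0.723 0.39 ]
 [0.901 0.491]] [[0.663 0.348]
 [0.878 0.465]]
0.1 [[0.691 0.357]
 [0.858 0.452]] [[0.644 0.332]
 [0.848 0.443]]
0.15 [[0.659 0.324]
 [0.815 0.413]] [[0.625 0.316]
 [0.819 0.422]]
0.2 [[0.627 0.291]
 [0.772 0.374]] [[0.606 0.301]
 [0.789 0.4  ]]
scene bottle low [274.8 411.4] [[ 0.69158349 -0.03431981  0.        ]]
top bottle low [217.23809524 406.23809524] [[ 0.71322848 -0.03956804  0.        ]]
```

Dome centre ≈ (0.495, 0.289), cap 0.039 × 0.0455 (expected 0.040 × 0.048). The bar lies 0.124 m from the rack axis, so it is fully down. The box is about 5 cm clear. Now I turn +90° above the dome.

Emit:
servo_tool:
  commands:
    - [[-0.033,-0.032,0],[0,0,0.5],-1]
    - [[-0.033,-0.032,0],[0,0,1],-1]
    - [[-0.033,-0.032,0],[0,0,1],-1]

```text
time: 8.98
eef_pos: [0.495, 0.2881, 0.2652]
eef_rot: [[-0.921, 0.389, -0.005], [0.389, 0.921, -0.002], [0.004, -0.003, -1.0]]
force: [0.1, -0.2, -0.2]
width: 0.989
grasp_force: 0.0
```

Emit:
servo_tool:
  commands:
    - [[0,0,0],[0,0,0.35],-1]
    - [[0,0,0],[0,0,0.7],-1]
    - [[0,0,0],[0,0,1],-1]

```text
time: 9.35
eef_pos: [0.4945, 0.2885, 0.2653]
eef_rot: [[-0.604, 0.797, -0.004], [0.797, 0.604, -0.002], [0.001, -0.005, -1.0]]
force: [0.2, 0.3, -0.8]
width: 1.004
grasp_force: 0.0
```

Emit:
servo_tool:
  commands:
    - [[0,0,0],[0,0,0.35],-1]
    - [[0,0,0],[0,0,0.7],-1]
    - [[0,0,0],[0,0,1],-1]
    - [[0,0,0],[0,0,1],-1]
    - [[0,0,0],[0,0,1],-1]

```text
time: 9.98
eef_pos: [0.4954, 0.2892, 0.2663]
eef_rot: [[-0.132, 0.991, -0.002], [0.991, 0.132, -0.001], [-0.0, -0.002, -1.0]]
force: [-0.8, 0.1, 0.9]
width: 1.0
grasp_force: 0.0
```

```bash
python3 - <<'E'
from h import *
f=grab('wrist');pickle.dump(f,open('w5.pkl','wb'));s=f['s'];print(s['eef_pos'],s['eef_rot'].round(4),s['time'],s['joints'].round(1),s['width'])
a=f['image'][100:440,150:490];cv2.imwrite('pics/w5c.png',cv2.resize(a,None,fx=1.7,fy=1.7,interpolation=2)[:,:,::-1])
E
```

```text
[0.49540373 0.2891665  0.26634473] [[-1.324e-01  9.912e-01 -2.100e-03]
 [ 9.912e-01  1.324e-01 -8.000e-04]
 [-5.000e-04 -2.200e-03 -1.000e+00]] 9.975 [19.1 23.5 86.5 -0.  70.1 11.5] 1.0001038097173829
```

View pics/w5c.png

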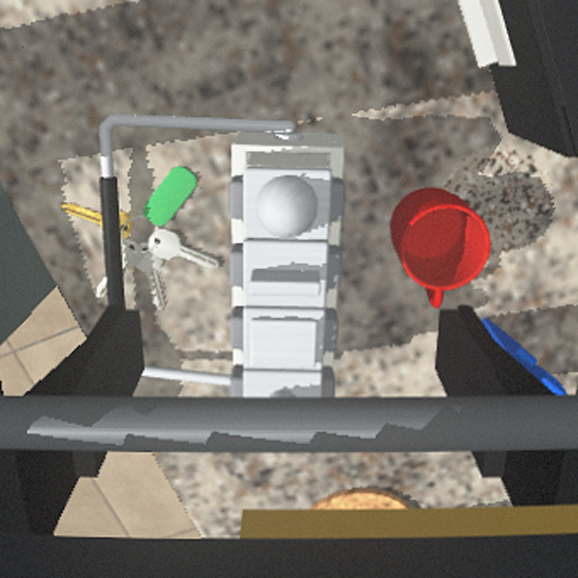

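The crop shows the dome at (288,206), buttons at (237,200) and (339,200) on either side, and the cap at (244–331, 168–240). The dome is nearly centred between the fingers.

```bash
python3 - <<'E'
from h import *
f=pickle.load(open('w5.pkl','rb'));s=f['s']
k=lambda L:[(150+(x+.5)/1.7-.5,100+(y+.5)/1.7-.5) for x,y in L]
R=s['eef_rot'];t=lambda P:((P-s['eef_pos'])@R).round(4)
c=plane(f,k([(244,168),(331,168),(331,240),(244,240)]),.106);print(c.mean(0),t(c.mean(0)[None]),t(c))
b=plane(f,k([(231,200),(345,200)]),.1);print('buttons tool',t(b))
print('dome',t(plane(f,k([(288,206)]),.117)))
E
```

```text
[0.49509666 0.28903291 0.106     ] [[-0.      0.      0.1603]] [[ 0.0201 -0.0231  0.1604]
 [ 0.0202  0.0232  0.1603]
 [-0.0201  0.024   0.1603]
 [-0.0202 -0.0239  0.1604]]
buttons tool [[ 0.001  -0.0311  0.1664]
 [ 0.0011  0.0317  0.1663]]
dome [[0.0021 0.0003 0.1493]]
```

Emit:
servo_tool:
  commands:
    - [[0,0,0.05],[0,0,0],-1]
    - [[0,0,0.09],[0,0,0],-1]
    - [[0,0,0.13],[0,0,0],-1]
    - [[0,0,0.16],[0,0,0],-1]
    - [[0,0,0.18],[0,0,0],-1]
    - [[0,0,0.194],[0,0,0],-1]
    - [[0,0,0.194],[0,0,0],-1]

```text
time: 10.9
eef_pos: [0.4955, 0.2895, 0.0724]
eef_rot: [[-0.131, 0.991, -0.002], [0.991, 0.131, -0.001], [-0.0, -0.002, -1.0]]
force: [-0.8, 0.2, 0.1]
width: 1.003
grasp_force: 0.0
```

Emit:
servo_tool:
  commands:
    - [[0,0,0],[0,0,0],1]
    - [[0,0,0],[0,0,0],1]
    - [[0,0,0],[0,0,0],1]
    - [[0,0,0],[0,0,0],1]
    - [[0,0,0],[0,0,0],1]
    - [[0,0,0],[0,0,0],1]
  force: 30

```text
time: 11.65
eef_pos: [0.4951, 0.2896, 0.0743]
eef_rot: [[-0.13, 0.991, -0.002], [0.991, 0.13, -0.0], [0.0, -0.002, -1.0]]
force: [-3.9, -1.0, 8.4]
width: 0.555
grasp_force: 30.0
```

Emit:
servo_tool:
  commands:
    - [[0,0,-0.004],[0,0,0],1]
    - [[0,0,-0.008],[0,0,0],1]
    - [[0,0,-0.012],[0,0,0],1]

```text
time: 12.02
eef_pos: [0.4954, 0.2895, 0.0849]
eef_rot: [[-0.131, 0.991, -0.002], [0.991, 0.131, -0.001], [-0.0, -0.002, -1.0]]
force: [-2.1, 0.1, -2.7]
width: 0.558
grasp_force: 30.0
```

Emit:
servo_tool:
  commands:
    - [[0,0,-0.01],[0,0,0],1]
    - [[0,0,-0.02],[0,0,0],1]
    - [[0,0,-0.035],[0,0,0],1]
    - [[0,0,-0.055],[0,0,0],1]
    - [[0,0,-0.075],[0,0,0],1]
    - [[0,0,-0.1],[0,0,0],1]
    - [[0,0,-0.13],[0,0,0],1]
    - [[0,0,-0.165],[0,0,0],1]

```text
time: 13.02
eef_pos: [0.497, 0.2898, 0.2526]
eef_rot: [[-0.131, 0.991, 0.003], [0.991, 0.131, 0.001], [0.0, 0.003, -1.0]]
force: [1.1, 0.3, -2.7]
width: 0.552
grasp_force: 30.0
```

Emit:
servo_tool:
  commands:
    - [[0,0,0],[0,0,0],1]
    - [[0,0,0],[0,0,0],1]

```text
time: 13.28
eef_pos: [0.496, 0.2895, 0.2503]
eef_rot: [[-0.131, 0.991, 0.001], [0.991, 0.131, -0.0], [-0.0, 0.001, -1.0]]
force: [-1.1, -0.2, -1.9]
width: 0.555
grasp_force: 30.0
```

```bash
python3 - <<'E'
from h import *
fs={n:grab(n) for n in('scene','wrist','top')};pickle.dump(fs,open('f6.pkl','wb'))
a=fs['wrist']['image'];b=fs['scene']['image'][160:340,160:460]
o=np.zeros((600,500,3),np.uint8);o[:300,:400]=cv2.resize(a,(400,300));o[300:600]=cv2.resize(b,(500,300))
cv2.imwrite('pics/l6.png',o[:,:,::-1]);print(fs['top']['s']['eef_pos'],fs['top']['s']['joints'].round(1),fs['top']['s']['force'])
# bottle: foot centre = base edge nearest camera + radius; triangulate red cap
for n in('scene','top'):
  h=cv2.cvtColor(fs[n]['image'],cv2.COLOR_RGB2HSV);m=cv2.inRange(h,(0,170,110),(6,255,255))|cv2.inRange(h,(174,170,110),(180,255,255));m[:,:395]=0;m[:,450:]=0;m[:150]=0;m[230:]=0
  p=np.argwhere(m).mean(0)[::-1];print(n,p,plane(fs[n],[p],.19))
E
```

```text
[0.49531453 0.28932091 0.24903669] [19.1 24.6 87.8 -0.  67.8 11.6] [-0.24110827 -0.46079494 -2.36149073]
scene [433.55411255 206.6017316 ] [[ 0.72354823 -0.02312443  0.19      ]]
top [414.992 177.468] [[ 0.72265551 -0.02446573  0.19      ]]
```

View pics/l6.png

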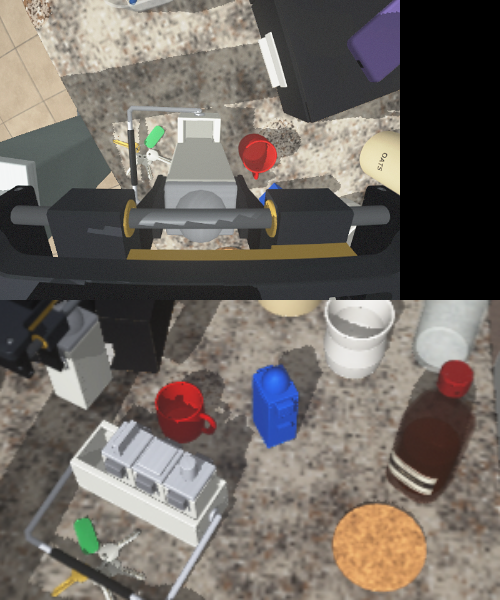

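The image shows the domed cartridge held upright, the other three still in the rack, the handle down, and cup and bottle untouched. The bottle is at (0.723, -0.024), straight behind the trivet at (0.5985, -0.032), so at the trivet I turn the gripper back to keep its wide body off the bottle.

Emit:
servo_tool:
  commands:
    - [[-0.03,0.005,0],[0,0,-0.1],1]
    - [[-0.07,0.013,0],[0,0,-0.25],1]
    - [[-0.12,0.022,0],[0,0,-0.4],1]
    - [[-0.175,0.032,0],[0,0,-0.6],1]
    - [[-0.23,0.042,0],[0,0,-0.75],1]
    - [[-0.28,0.051,0],[0,0,-0.9],1]
    - [[-0.315,0.057,0],[0,0,-1],1]
    - [[-0.332,0.06,0],[0,0,-1],1]

```text
time: 14.42
eef_pos: [0.599, -0.0335, 0.249]
eef_rot: [[-0.606, 0.795, -0.002], [0.795, 0.606, 0.0], [0.002, -0.001, -1.0]]
force: [0.2, 0.4, -1.4]
width: 0.553
grasp_force: 30.0
```

Emit:
servo_tool:
  commands:
    - [[0,0,0],[0,0,-0.25],1]
    - [[0,0,0],[0,0,-0.5],1]
    - [[0,0,0],[0,0,-0.75],1]
    - [[0,0,0],[0,0,-1],1]

```text
time: 14.92
eef_pos: [0.5983, -0.0304, 0.2495]
eef_rot: [[-0.926, 0.379, -0.002], [0.379, 0.926, 0.001], [0.002, 0.0, -1.0]]
force: [-0.0, 0.2, -1.6]
width: 0.553
grasp_force: 30.0
```

Emit:
servo_tool:
  commands:
    - [[0,0,0],[0,0,-0.25],1]
    - [[0,0,0],[0,0,-0.5],1]
    - [[0,0,0],[0,0,-0.7],1]
    - [[0,0,0],[0,0,-0.8],1]
    - [[0,0,0],[0,0,-0.8],1]
    - [[0,0,0],[0,0,-0.8],1]

```text
time: 15.68
eef_pos: [0.5987, -0.031, 0.2499]
eef_rot: [[-1.0, -0.026, -0.001], [-0.026, 1.0, 0.0], [0.001, 0.0, -1.0]]
force: [-0.3, -0.2, -0.3]
width: 0.556
grasp_force: 30.0
```

```bash
python3 - <<'E'
from h import *
f=grab('wrist');s=f['s'];print(s['eef_pos'],s['eef_rot'].round(3),s['force'],s['time'])
F=pickle.load(open('f0.pkl','rb'))
tgt=np.array([.5985,-.032,.0]);d=tgt-s['eef_pos'];print('shift tool',(d@s['eef_rot']).round(4))
h=cv2.cvtColor(f['image'],cv2.COLOR_RGB2HSV);m=cv2.inRange(h,(8,110,120),(20,255,255))
c=max(cv2.findContours(m,0,2)[0],key=cv2.contourArea);P=plane(f,c[:,0].astype(float),.008);print('wrist trivet',cv2.contourArea(c),P.min(0),P.max(0),cv2.minEnclosingCircle(P[:,:2].astype(np.float32)))
E
```

```text
[ 0.59867567 -0.03096424  0.2498909 ] [[-1.    -0.026 -0.001]
 [-0.026  1.     0.   ]
 [ 0.001  0.    -1.   ]] [-0.27942706 -0.18610031 -0.25040866] 15.675
shift tool [-0.     -0.0011  0.2499]
wrist trivet 5798.0 [ 0.54658776 -0.0840376   0.008     ] [0.63345    0.02321437 0.008     ] ((0.6000066995620728, -0.030618267133831978), 0.05465199798345566)
```

Emit:
servo_tool:
  commands:
    - [[0,-0.001,0.03],[0,0,0],1]
    - [[0,-0.001,0.065],[0,0,0],1]
    - [[0,-0.001,0.1],[0,0,0],1]
    - [[0,-0.001,0.13],[0,0,0],1]
    - [[0,-0.001,0.15],[0,0,0],1]
    - [[0,-0.001,0.162],[0,0,0],1]
    - [[0,-0.001,0.165],[0,0,0],1]
    - [[0,-0.001,0.165],[0,0,0],1]

```text
time: 16.73
eef_pos: [0.5995, -0.0327, 0.0858]
eef_rot: [[-1.0, -0.026, 0.001], [-0.026, 1.0, -0.0], [-0.001, -0.0, -1.0]]
force: [0.1, 0.4, -1.3]
width: 0.558
grasp_force: 30.0
```

Emit:
servo_tool:
  commands:
    - [[0,0,0.002],[0,0,0],1]
    - [[0,0,0.004],[0,0,0],1]
    - [[0,0,0.006],[0,0,0],1]
    - [[0,0,0.006],[0,0,0],1]

```text
time: 17.23
eef_pos: [0.5989, -0.0326, 0.0792]
eef_rot: [[-1.0, -0.026, -0.0], [-0.026, 1.0, 0.0], [0.0, 0.0, -1.0]]
force: [0.6, 0.5, -1.1]
width: 0.557
grasp_force: 30.0
```

Emit:
servo_tool:
  commands:
    - [[0,0,0.001],[0,0,0],1]
    - [[0,0,0.002],[0,0,0],1]
    - [[0,0,0.002],[0,0,0],1]

```text
time: 17.6
eef_pos: [0.5989, -0.0326, 0.0772]
eef_rot: [[-1.0, -0.026, -0.0], [-0.026, 1.0, 0.0], [0.0, 0.0, -1.0]]
force: [0.2, -0.0, -1.7]
width: 0.554
grasp_force: 30.0
```

Emit:
servo_tool:
  commands:
    - [[0,0,0.001],[0,0,0],1]
    - [[0,0,0.002],[0,0,0],1]
    - [[0,0,0.002],[0,0,0],1]

```text
time: 17.98
eef_pos: [0.5993, -0.0327, 0.0764]
eef_rot: [[-1.0, -0.026, 0.001], [-0.026, 1.0, -0.0], [-0.001, -0.0, -1.0]]
force: [-2.4, 0.5, 5.9]
width: 0.561
grasp_force: 30.0
```

Contact with the trivet. Now I ease the grip and release.

Emit:
servo_tool:
  commands:
    - [[0,0,-0.0005],[0,0,0],0.1]
    - [[0,0,-0.0005],[0,0,0],-0.1]
    - [[0,0,-0.0005],[0,0,0],-0.4]
    - [[0,0,-0.0005],[0,0,0],-0.7]
    - [[0,0,-0.0005],[0,0,0],-1]
    - [[0,0,-0.0005],[0,0,0],-1]
    - [[0,0,-0.0005],[0,0,0],-1]
  force: 10

```text
time: 18.85
eef_pos: [0.5989, -0.0326, 0.0757]
eef_rot: [[-1.0, -0.026, -0.0], [-0.026, 1.0, 0.0], [0.0, 0.0, -1.0]]
force: [-0.8, -0.7, -0.7]
width: 0.982
grasp_force: 0.0
```

Emit:
servo_tool:
  commands:
    - [[0,0,-0.015],[0,0,0],-1]
    - [[0,0,-0.04],[0,0,0],-1]
    - [[0,0,-0.08],[0,0,0],-1]
    - [[0,0,-0.13],[0,0,0],-1]
    - [[0,0,-0.18],[0,0,0],-1]
    - [[0,0,-0.23],[0,0,0],-1]
    - [[0.06,0,-0.23],[0,0,0],-1]
    - [[0.12,0,-0.23],[0,0,0],-1]

```text
time: 19.85
eef_pos: [0.4782, -0.0359, 0.3075]
eef_rot: [[-1.0, -0.027, 0.003], [-0.027, 1.0, -0.001], [-0.003, -0.001, -1.0]]
force: [-0.7, -0.1, -0.6]
width: 1.001
grasp_force: 0.0
```

Emit:
servo_tool:
  commands:
    - [[0.03,0,0],[0,0,0],-1]
    - [[0.03,0,0],[0,0,0],-1]
    - [[0.03,0,0],[0,0,0],-1]

```text
time: 20.23
eef_pos: [0.4504, -0.0369, 0.3068]
eef_rot: [[-1.0, -0.026, 0.003], [-0.026, 1.0, -0.001], [-0.003, -0.001, -1.0]]
force: [0.0, 0.8, 0.3]
width: 1.001
grasp_force: 0.0
```

```bash
python3 - <<'E'
from h import *
g=grab('scene');print(g['s']['eef_pos'],g['s']['time'],g['s']['force'])
b=g['image'][150:370,170:480];cv2.imwrite('pics/e.png',cv2.resize(b,None,fx=2.5,fy=2.5,interpolation=2)[:,:,::-1])
pickle.dump(g,open('e.pkl','wb'))
E
```

```text
[ 0.45037656 -0.03688344  0.30683308] 20.225 [0.02141144 0.76639681 0.25119051]
```

View pics/e.png

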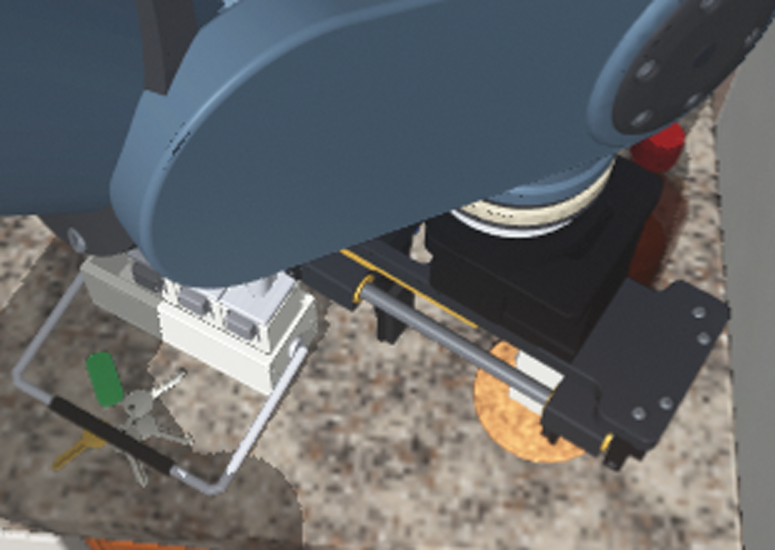

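The final view shows the handle down, the rack intact and a white body standing on the trivet, partly hidden by the arm. My picture budget is used, so I check numerically with the wrist camera.

```bash
python3 - <<'E'
from h import *
f=grab('wrist');I=f['image'];h=cv2.cvtColor(I,cv2.COLOR_RGB2HSV)
c=np.array([.599,-.0326])
q=[np.r_[c+[x,y],z] for z in(.108,.008) for x,y in((-.024,-.02),(-.024,.02),(.024,.02),(.024,-.02))]
p=proj(f,np.array(q));print(p.round(0).tolist(), 'dome',proj(f,[[*c,.13]]))
m=cv2.inRange(h,(8,110,120),(20,255,255));k=max(cv2.findContours(m,0,2)[0],key=cv2.contourArea)
P=plane(f,k[:,0].astype(float),.008);print('trivet',P.min(0),P.max(0))
# steel/white pixels around predicted body
w=cv2.inRange(h,(0,0,110),(180,60,255));x0,y0=p.min(0).astype(int);x1,y1=p.max(0).astype(int)
print('box',x0,y0,x1,y1)
for v in range(max(y0-24,0),min(y1+30,480),8):print(v,''.join('#' if w[v,u] else ('o' if m[v,u] else '.') for u in range(max(x0-60,0),min(x1+60,640),4)))
E
```

```text
[[302.0, 316.0], [337.0, 317.0], [336.0, 353.0], [302.0, 352.0], [305.0, 279.0], [334.0, 280.0], [333.0, 311.0], [305.0, 310.0]] dome [[319.0629589  345.89428874]]
trivet [ 0.54524163 -0.08371886  0.008     ] [0.63594054 0.02264346 0.008     ]
box 301 279 337 352
255 #####################################..
263 ..##############ooooooooo##.##.########
271 #############oooooooooooooo.######.####
279 ############ooooooooooooooooo###.##.###
287 ###########ooooo########.ooooo##..#####
295 ###########oooo.#########ooooo#########
303 ###########oooo##########ooooo#.##.####
311 ############oo.###########ooo...##.####
319 ##########################..####.#.####
327 ###########################.###########
335 .......................................
343 #######################################
351 #######################################
359 .......................................
367 ####.######.#.#..#####.####..##########
375 ############.##..............##########
```

The cartridge stands upright where predicted: base at columns 304–336 and front edge about row 283, against predicted 305–334 and 279, with cork evenly on both sides.

```bash
python3 -c "
from cell import r
print(r.finish_job())"
```

```text
the job is handed in; nothing more can be done
None
```

I folded the handle fully down on the keys side, away from the cup, then set the domed cartridge upright in the middle of the trivet and handed the job in at about 20 s. The other three cartridges stayed in the rack; the cup and bottle looked undisturbed when last seen clearly, before the placing. The one close call was a brief 44 N at the wrist from the fingertips pressing the bar onto its stop.

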